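# Load a reagent vial into its locking holder

## Robot

A 6-joint arm with a two-finger parallel gripper is mounted at the origin on the work surface. World frame = base frame: x ahead of the robot, y to its left, z up, the work surface at z = 0. Lengths are in m, angles in rad, forces in N, time in s.
With the tool pointing down it reaches from about 0.375 to 0.9 m from the base axis. Payload 3.1 kg.
Tool frame: the origin (TCP) lies at the very end of the fingers, on their centre line; the grasp point (between the pads) lies 19 mm behind it (grip_depth is the distance from the TCP to the grasp point, in m); z points along the fingers, y is the line along which they close (so a half turn about z gives the same grasp; the last joint's range is limited). The gripper opens to 85 mm and grips with 20 to 120 N. Pads are 22 mm wide; open, the fingers measure 114 mm over their backs; the gripper's body (76 mm by 85 mm) begins 54 mm behind the grasp point. The pads swing forward as they close: fully open they stand 13 mm farther back than shut.
Start: joints at [0.974, 0.527, 1.433, -0, 1.181, -0.178], TCP at [0.254, 0.571, 0.231] pointing down, gripper open.
Joint ranges: [-3.08, 3.08], [-0.75, 2.2], [0.22, 2.44], [-1.43, 4.57], [0, 2.65], [-2.85, 2.85]. Speed limits (rad/s): [2.79, 2.79, 3.14, 3.14, 3.14, 3.14].

## Interface

Orientations are given as a unit quaternion [x, y, z, w].
In Python, from station import * gives the robot as it stands.
- The arm moves only by the tool apply_moves, never from a script. Its argument "plan" is a list of rows, each a list of 7 numbers: the shift along the tool's x, y, z in m, then the turn, a rotation vector about the tool's x, y, z in rad, then the gripper command: -1 is fully open, 1 is shut, values between are in proportion. In form: [[dx, dy, dz, wx, wy, wz, jaw], ...]. A call has 1 to 8 rows; each row shifts and turns the commanded pose from where the row before left it, along the tool's axes as they then stand; what a row does not reach is not made up. A row lasts 1/8 s, in which the tool goes at most 62.5 mm and 10.7 degrees, less where a joint would pass 70% of its speed; a pose out of reach is approached as far as the arm can. A call is refused whole if a number of a shift passes 0.0625 or a number of a turn 0.188, either way. A call with a gripper value outside its range is refused whole. The fingers move at their own pace and stop on an object; "force" is the grip in N (left out, the last holds). Time passes only in rows, so rows that do not move let the fingers close. It gives the time, the measured TCP pose, the force, the opening and the grip force at its end, in the units of the state.
- sense(): the state, without advancing time (a new reading comes with each control period).
- snapshot(name): name is "scene" or "top"; returns the picture (420x560x3 uint8, red, green, blue); there is no depth.
- calibration(name): a dict with "camera_matrix" (3x3 intrinsics, pixels), "R" (3x3) and "t" (3): a world point X has camera coordinates R X + t. Camera axes: x right, y down, z forward; pixel columns grow to the right and rows downward; lengths in m; the calibration is good to about 2 mm. A picture is of the moment at which its call begins. calibration takes no time and is no camera call.
- sign_off(): hands the job in; it is judged then, once.
The state is a dict: "t": time; "q": joint angles; "qd": joint speeds; "tau": joint torques, N m; "tcp_pos": TCP position; "tool_rot": TCP orientation; "force": force on the tool from outside, world axes, zero at the start; "ft_torque": the same for the moment, N m; "finger_gap": opening from 0.0 (shut) to 1.0 (fully open); "gripper_force": force on a finger pad.
Only numpy, scipy, OpenCV 4.12 (cv2) and the standard library are available. Lean on these libraries where they do the work, as an engineer would, in place of code of your own. Each camera call takes 0.05 s, during which the arm holds its last target. There are 200 camera calls.

## Task

Take the blue-capped vial from the sloping rack and set it down gently, without dropping it, so that it stands upright and fully home in the U-shaped cradle of the holder, and let go of it. Then turn the cradle's lock collar clockwise by its red knob until its lever lies over the red locked mark. Leave the other vials and the loose things on the bench where they are.

Things in the scene. Friction and masses are not known exactly. Their poses are not given: they have to be found in the camera images.
- vial_blue: closed amber glass vial, body 28 mm diameter and 62 mm high, then a neck and a blue plastic cap of 21 mm diameter, 84 mm high in all, about 60 g; it starts leaning in the rack 35 degrees from vertical. Origin: centre of its underside; z: along its axis to the cap
- vial_white: closed amber glass vial, body 28 mm diameter and 62 mm high, then a neck and a white plastic cap of 21 mm diameter, 84 mm high in all, about 60 g; it starts leaning in the rack 35 degrees from vertical. Origin: centre of its underside; z: along its axis to the cap
- vial_yellow: closed amber glass vial, body 28 mm diameter and 62 mm high, then a neck and a yellow plastic cap of 21 mm diameter, 84 mm high in all, about 60 g; it starts leaning in the rack 35 degrees from vertical. Origin: centre of its underside; z: along its axis to the cap
- rack: fixed sloping rack: foot plate 110 x 200 mm, three black channels at y = -62, 0, 62 mm. A vial leans 35 degrees in its channel, cap towards the rack's -x (vial axis (-0.574, 0, 0.819) in the rack's frame), its underside's centre 30 mm above the bench at rack x = 0. Side ribs cover the lowest 28 mm of the vial; above, only an 18 mm wide strip lies beneath it. Origin: on the bench; z up
- holder: fixed holder: grey base 190 x 190 x 8 mm with, at its middle, an aluminium U-shaped cradle: floor 12 mm and flared rim 40 mm above the bench, inside 32 mm wide (2 mm clear round the vial), half-round back at +x, open at -x and from above. A dark C-shaped collar, 61 mm across, turns round it 21 to 31 mm above the bench. Origin: base's underside, under the cradle's centre; z up
- seat (a point): where the centre of the vial's underside belongs: centre of the cradle, on its floor, 12 mm above the bench; axes as the holder's
- collar (a joint): angle of the lock collar about the cradle's vertical axis, rad, growing clockwise seen from above. At 0 its lever points 110 degrees anticlockwise of the holder's x; the locked mark is at 1.40 (lever at 30 degrees). Travel -0.1 to 1.8, so it can overrun the mark; it turns at about 0.04 N m and stays where it is left
- collar_knob (a point): top of the red upright knob at the end of the collar's lever: 14 mm diameter, 66 mm from the cradle's axis. The point is the centre of its flat top, 68.5 mm above the bench; the knob stands free down to the lever bar, whose top is 30 mm above the bench
- lock_mark (a point): point on the red radial stripe (56 x 7 mm) painted on the holder's base, 66 mm from the cradle's axis, straight below the knob when locked; the thin white ticks are only a scale
- driver: loose screwdriver 150 mm long lying on the bench, bystander
- tweezers: loose steel tweezers 125 mm long, bystander
- dish: loose white shallow dish 90 mm across, bystander
- tip_box: loose blue box of pipette tips 85 x 120 x 54 mm, bystander
- beaker: loose white beaker 66 mm across and 80 mm high, bystander

How it is judged:
On the way, in this order (a step that is already met when the one before it is completed fails the run):
1. the blue-capped vial stands upright and home in the cradle, let go (horizontal distance between vial_blue and seat below 0.005 m and z of vial_blue in the frame of seat between -0.004 and 0.004 m and angle between vial_blue's own z axis and vertical below 0.07 rad and contact force between the fingers and vial_blue below 0.05 N), for 0.2 s.
2. the lock collar's lever is over the red mark, the vial still home (all of step 1 and value of joint collar between 1.28 and 1.52 rad), for 0.2 s.
At the end, for the whole second after the job is handed in: The blue-capped vial stands released and at rest in the cradle, its underside's centre within 5 mm of the seat sideways and 4 mm in height, upright within 4 degrees, and the collar is at rest between 1.28 and 1.52 rad (mark at 1.40) (all of step 2 and linear speed of vial_blue below 0.02 m/s and velocity of joint collar between -0.05 and 0.05 rad/s); the robot touches nothing.
It fails at once if the blue-capped vial falls: it moves faster than 0.4 m/s (a drop of about 8 mm) with no finger on it (contact force between the fingers and vial_blue below 0.02 N and linear speed of vial_blue above 0.4 m/s).
It fails at once if another vial is moved more than 15 mm (distance of any of vial_white, vial_yellow from where it was at the start of the episode above 0.015 m).
It fails at once if a loose thing on the bench is moved more than 30 mm (distance of any of driver, tweezers, dish, tip_box, beaker from where it was at the start of the episode above 0.03 m).
It also fails if it takes over 64 s, if anything falls off the work surface, if the arm or the gripper's body presses on something with over 40 N, if the wrist force passes 120 N, or if a joint passes its speed limit or range.

## Working session

There is one attempt and no reset: what is moved stays moved. The work goes in short steps, Python scripts to look and compute and a tool call to move; the robot and the scene stay as the last step left them, time stands still between calls to the robot, and variables do not carry over. Pictures are saved under pics/ and viewed, at most 10 in all, crops included, and the job is handed in when it is done.

Besides the shell and the picture viewer there is one more tool, called after ">>>" as name([rows], argument=value, ...), one row to a line, values as JSON. apply_moves: Moves the arm, as the interface text tells. Its arguments: {"type":"object","properties":{"plan":{"type":"array"},"force":{"type":"number"}},"required":["plan"]}

```bash
mkdir -p pics; ls
python3 - <<'E'
from station import *
import cv2,numpy as np
a=snapshot("scene");b=snapshot("top")
cv2.imwrite("pics/s0.png",a[:,:,::-1]);cv2.imwrite("pics/t0.png",b[:,:,::-1])
for n in("scene","top"):
    c=calibration(n);print(n,np.round(c["camera_matrix"],1).tolist(),np.round(-np.array(c["R"]).T@np.array(c["t"]),3),np.round(c["R"],3).tolist())
s=sense();print(s["t"],s["tcp_pos"],s["tool_rot"],s["finger_gap"])
E
```

```text
pics
scene [[508.9, 0.0, 270.6], [0.0, 508.9, 208.7], [0.0, 0.0, 1.0]] [ 1.193 -0.671  1.095] [[0.712, 0.703, -0.006], [0.544, -0.556, -0.628], [-0.444, 0.444, -0.778]]
top [[420.2, 0.0, 280.4], [0.0, 420.2, 205.4], [0.0, 0.0, 1.0]] [ 0.519 -0.078  1.172] [[-0.022, -1.0, 0.02], [-0.995, 0.02, -0.095], [0.094, -0.022, -0.995]]
0.1 [0.25375971 0.57044662 0.23040414] [ 2.07838430e-01  9.78162650e-01 -9.34863728e-04 -3.79260652e-04] 1.0013135335881056
```

View pics/s0.png

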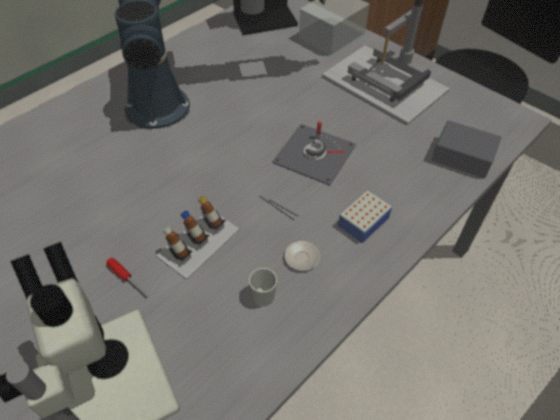

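View pics/t0.png

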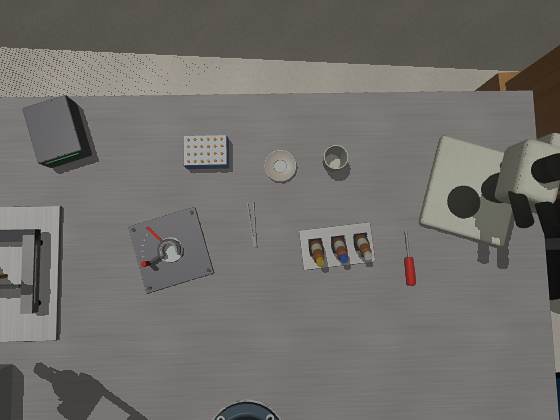

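The scene view shows the rack near (195,235), with blue cap at (186,215), and the holder at (315,152). In the top view, the rack is at (338,246) with blue cap at (344,259), the holder at (171,250), the knob at about (145,264) and the red mark at about (153,235). I'll crop closer and measure.

```bash
cat > h.py <<'E'
import cv2,numpy as np
from station import *
def ray(n,p):
    c=calibration(n);K=np.array(c["camera_matrix"]);R=np.array(c["R"]);t=np.array(c["t"])
    d=R.T@np.linalg.inv(K)@np.array([p[0],p[1],1.]);return -R.T@t,d/np.linalg.norm(d)
def plane(n,p,z):
    o,d=ray(n,p);return o+d*(z-o[2])/d[2]
def tri(a,b):
    o1,d1=ray("scene",a);o2,d2=ray("top",b)
    s=np.linalg.lstsq(np.c_[d1,-d2],o2-o1,rcond=None)[0]
    x,y=o1+s[0]*d1,o2+s[1]*d2;return (x+y)/2,np.linalg.norm(x-y)
def proj(n,X):
    c=calibration(n);q=np.array(c["camera_matrix"])@(np.array(c["R"])@np.array(X)+np.array(c["t"]));return q[:2]/q[2]
def blobs(im,lo,hi,roi,mn=4):
    x0,y0,x1,y1=roi;h=cv2.cvtColor(im,cv2.COLOR_RGB2HSV)
    m=cv2.inRange(h,np.array(lo),np.array(hi));k=np.zeros_like(m);k[y0:y1,x0:x1]=m[y0:y1,x0:x1]
    n,l,st,c=cv2.connectedComponentsWithStats(k)
    return [(c[i].round(2).tolist(),st[i].tolist()) for i in range(1,n) if st[i][4]>=mn]
E
python3 - <<'E'
from h import *
s=cv2.imread("pics/s0.png")[:,:,::-1].copy();t=cv2.imread("pics/t0.png")[:,:,::-1].copy()
for n,im,r1,r2 in(("s",s,(150,185,245,280),(265,115,365,190)),("t",t,(290,215,385,280),(120,200,220,300))):
    print(n,"blue",blobs(im,(105,120,40),(130,255,255),r1));
    print(n,"yel",blobs(im,(20,150,60),(32,255,255),r1));
    print(n,"red",blobs(im,(0,150,60),(8,255,255),r2),blobs(im,(172,150,60),(180,255,255),r2))
c=lambda im,r:cv2.resize(im[r[1]:r[3],r[0]:r[2],::-1],(400,300),interpolation=cv2.INTER_CUBIC)
o=np.vstack([np.hstack([c(s,(150,195,250,270)),c(s,(265,115,365,190))]),np.hstack([c(t,(290,210,390,285)),c(t,(120,210,220,285))])])
cv2.imwrite("pics/c0.png",o)
# plate corners in top
g=cv2.cvtColor(t,cv2.COLOR_RGB2GRAY)
for nm,roi,f in(("rack",(290,215,385,280),lambda g:g>165),("holder",(120,200,222,300),lambda g:g<100)):
    m=np.zeros_like(g);x0,y0,x1,y1=roi;m[y0:y1,x0:x1]=f(g[y0:y1,x0:x1])*255
    m=cv2.morphologyEx(m,cv2.MORPH_CLOSE,np.ones((9,9)));
    ct=max(cv2.findContours(m,cv2.RETR_EXTERNAL,cv2.CHAIN_APPROX_NONE)[0],key=cv2.contourArea)
    r=cv2.minAreaRect(ct);b=cv2.boxPoints(r);P=[plane("top",q,.008) for q in b]
    print(nm,r,np.round(P,4).tolist(),[round(np.linalg.norm(P[i]-P[i-1]),4) for i in range(4)],np.mean(P,0))
E
```

```text
s blue [([184.94, 214.29], [182, 212, 7, 6, 31])]
s yel [([202.58, 200.04], [200, 197, 6, 7, 26])]
s red [([319.0, 123.0], [318, 122, 3, 3, 4])] []
t blue [([343.62, 258.18], [340, 254, 8, 9, 56])]
t yel [([319.53, 260.93], [316, 257, 8, 9, 57])]
t red [([153.78, 233.63], [146, 226, 16, 15, 46]), ([143.32, 263.73], [141, 261, 6, 6, 22])] []Traceback (most recent call last):
  File "<stdin>", line 15, in <module>
ValueError: max() iterable argument is empty
```

View pics/c0.png

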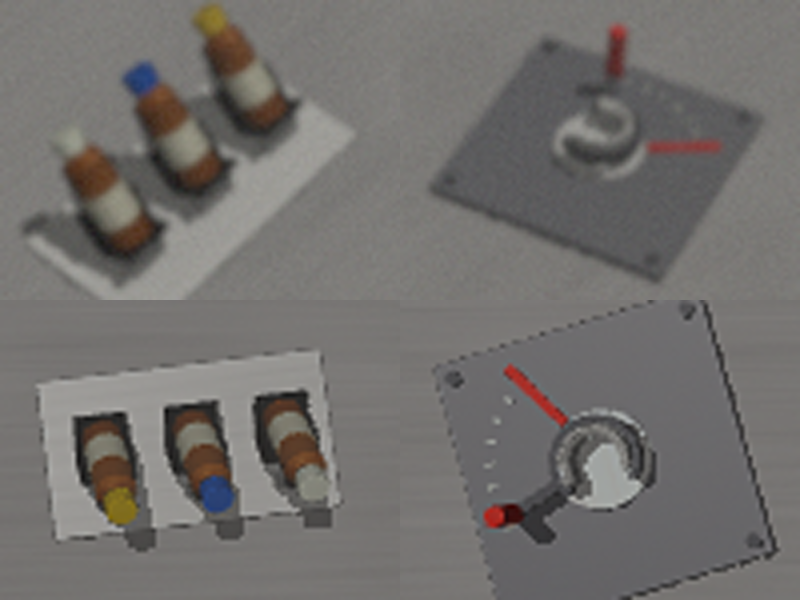

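The crops show the blue cap in the middle channel. In the holder, the U opens toward the lower right in the top view, the knob is at lower left, and the red stripe is at upper left. Plate edges next.

Run:
```python
from h import *
t=cv2.imread("pics/t0.png")[:,:,::-1].copy()
g=cv2.cvtColor(cv2.GaussianBlur(t,(3,3),0),cv2.COLOR_RGB2GRAY)
print("bench",g[285,330],g[240,230],"rack",g[228,335],g[240,303],"holder",g[280,160],g[225,190])
def fit(nm,roi,f,z,dil):
    m=np.zeros_like(g);x0,y0,x1,y1=roi;m[y0:y1,x0:x1]=f(g[y0:y1,x0:x1])*255
    m=cv2.morphologyEx(m,cv2.MORPH_OPEN,np.ones((3,3)));
    ct=max(cv2.findContours(m,cv2.RETR_EXTERNAL,cv2.CHAIN_APPROX_NONE)[0],key=cv2.contourArea)
    r=cv2.minAreaRect(ct);b=cv2.boxPoints(r);P=np.array([plane("top",q,z) for q in b])
    print(nm,b.round(1).tolist(),np.round(P,4).tolist(),[round(np.linalg.norm(P[i]-P[i-1]),4) for i in range(4)],P.mean(0).round(4))
a,bn=int(g[228,335]),int(g[285,330]);h=int(g[280,160])
fit("rack",(285,212,385,280),lambda v:v>(a+bn)/2,.006,0)
fit("holder",(115,195,225,305),lambda v:v<(h+bn)/2,.008,0)
# red things
hs=cv2.cvtColor(t,cv2.COLOR_RGB2HSV);m=((hs[...,0]<9)|(hs[...,0]>172))&(hs[...,1]>120)&(hs[...,2]>50)
ys,xs=np.nonzero(m[222:245,140:172]);P=np.array([plane("top",(x+140,y+222),.008)[:2] for x,y in zip(xs,ys)])
c=P.mean(0);d=np.linalg.svd(P-c)[2][0];d*=np.sign(d[0]);print("stripe",c,"ang",np.degrees(np.arctan2(d[1],d[0])),"ext",np.ptp((P-c)@d))
L=np.array([(P-c)@d]);mid=c+d*(L.max()+L.min())/2;print("mid",mid)
s=cv2.imread("pics/s0.png")[:,:,::-1].copy()
print("knobtop",plane("top",(143.3,263.5),.0685), tri((319.2,122.5),(143.3,263.5)))
X,e=tri((184.94,214.29),(343.62,258.18));print("cap",X,e)
X,e=tri((202.58,200.04),(319.53,260.93));print("ycap",X,e)
print("ring ctr",plane("top",(170.9,249.6),.030))
```

```text
bench 118 116 rack 152 155 holder 100 109
rack [[299.0, 230.3000030517578], [369.3999938964844, 222.0], [373.8999938964844, 260.8999938964844], [303.5, 269.20001220703125]] [[0.5589, -0.1543, 0.006], [0.5777, -0.3515, 0.006], [0.4699, -0.3596, 0.006], [0.4518, -0.1641, 0.006]] [np.float64(0.1075), np.float64(0.198), np.float64(0.1081), np.float64(0.1964)] [ 0.5146 -0.2574  0.006 ]
holder [[126.9000015258789, 226.0], [196.3000030517578, 206.39999389648438], [215.60000610351562, 274.70001220703125], [146.1999969482422, 294.29998779296875]] [[0.5809, 0.3192, 0.008], [0.6312, 0.1289, 0.008], [0.4425, 0.077, 0.008], [0.3943, 0.265, 0.008]] [np.float64(0.1942), np.float64(0.1968), np.float64(0.1957), np.float64(0.1941)] [0.5122 0.1975 0.008 ]
stripe [0.55913222 0.24629435] ang 45.61502303600689 ext 0.05504124160067121
mid [0.55896729 0.24612584]
knobtop [0.47965731 0.25524724 0.0685    ] (array([0.47888275, 0.25439456, 0.06825595]), np.float64(0.002354910348158653))
cap [ 0.48155226 -0.26187055  0.0932306 ] 0.0021127332727369852
ycap [ 0.47615364 -0.19985505  0.09145753] 0.0014149548501582799
ring ctr [0.51367178 0.19343419 0.03      ]
```

```bash
cat >> h.py <<'E'
from scipy.spatial.transform import Rotation as Ro, Slerp
def Rz(z,y):
    z=np.array(z,float);z/=np.linalg.norm(z);y=np.array(y,float);y-=z*(y@z);y/=np.linalg.norm(y)
    return Ro.from_matrix(np.c_[np.cross(y,z),y,z])
def rows(p0,R0,p1,R1,n,jaw):
    sl=Slerp([0,1],Ro.concatenate([R0,R1]))(np.arange(n+1)/n);d=(np.array(p1)-p0)/n
    for i in range(n):
        print([round(float(v),4) for v in (*sl[i].inv().apply(d),*(sl[i].inv()*sl[i+1]).as_rotvec())]+[jaw])
c,s=np.cos(np.radians(5.25)),np.sin(np.radians(5.25))
VA=np.array([-.5736*c,-.5736*s,.8192]);VU=np.array([.525,-.2573,.030]);RR=Rz(-VA,[-s,c,0])
def st():
    a=sense();return np.array(a["tcp_pos"]),Ro.from_quat(a["tool_rot"]),a
E
python3 - <<'E'
from h import *
p,R,a=st();v=np.array([.46,.22,.26]);pre=VU+.117*VA
print(pre)
mid=Slerp([0,1],Ro.concatenate([R,RR]))([.5])[0]
rows(p,R,v,mid,8,-.08);print();rows(v,mid,[.45,-.262,.2],RR,8,-.08)
E
```

```text
[ 0.45817034 -0.26344078  0.1258464 ]
[-0.0414, -0.0295, -0.0037, -0.0099, -0.0374, -0.0309, -0.08]
[-0.0405, -0.0308, -0.0024, -0.0099, -0.0374, -0.0309, -0.08]
[-0.0396, -0.032, -0.0012, -0.0099, -0.0374, -0.0309, -0.08]
[-0.0387, -0.0332, -0.0001, -0.0099, -0.0374, -0.0309, -0.08]
[-0.0376, -0.0344, 0.001, -0.0099, -0.0374, -0.0309, -0.08]
[-0.0365, -0.0355, 0.002, -0.0099, -0.0374, -0.0309, -0.08]
[-0.0353, -0.0367, 0.003, -0.0099, -0.0374, -0.0309, -0.08]
[-0.034, -0.0378, 0.004, -0.0099, -0.0374, -0.0309, -0.08]

[-0.0066, -0.0599, 0.0075, -0.0099, -0.0374, -0.0309, -0.08]
[-0.0045, -0.0601, 0.0072, -0.0099, -0.0374, -0.0309, -0.08]
[-0.0024, -0.0603, 0.0067, -0.0099, -0.0374, -0.0309, -0.08]
[-0.0003, -0.0604, 0.0061, -0.0099, -0.0374, -0.0309, -0.08]
[0.0018, -0.0604, 0.0055, -0.0099, -0.0374, -0.0309, -0.08]
[0.0039, -0.0604, 0.0048, -0.0099, -0.0374, -0.0309, -0.08]
[0.0059, -0.0603, 0.004, -0.0099, -0.0374, -0.0309, -0.08]
[0.0079, -0.0601, 0.0032, -0.0099, -0.0374, -0.0309, -0.08]
```

>>> apply_moves([
  [-0.041,-0.03,-0.004,-0.01,-0.037,-0.031,-0.08],
  [-0.04,-0.031,-0.002,-0.01,-0.037,-0.031,-0.08],
  [-0.04,-0.032,-0.001,-0.01,-0.037,-0.031,-0.08],
  [-0.039,-0.033,0,-0.01,-0.037,-0.031,-0.08],
  [-0.038,-0.034,0.001,-0.01,-0.037,-0.031,-0.08],
  [-0.036,-0.036,0.002,-0.01,-0.037,-0.031,-0.08],
  [-0.035,-0.037,0.003,-0.01,-0.037,-0.031,-0.08],
  [-0.034,-0.038,0.004,-0.01,-0.037,-0.031,-0.08],
])

```text
t: 1.1
tcp_pos: [0.4601, 0.2182, 0.2596]
tool_rot: [0.083, 0.985, 0.008, 0.153]
force: [0.9, 0.5, 0.4]
finger_gap: 0.537
gripper_force: 0.0
```

>>> apply_moves([
  [-0.007,-0.06,0.007,-0.01,-0.037,-0.031,-0.08],
  [-0.004,-0.06,0.007,-0.01,-0.037,-0.031,-0.08],
  [-0.002,-0.06,0.007,-0.01,-0.037,-0.031,-0.08],
  [0,-0.06,0.006,-0.01,-0.037,-0.031,-0.08],
  [0.002,-0.06,0.005,-0.01,-0.037,-0.031,-0.08],
  [0.004,-0.06,0.005,-0.01,-0.037,-0.031,-0.08],
  [0.006,-0.06,0.004,-0.01,-0.037,-0.031,-0.08],
  [0.008,-0.06,0.003,-0.01,-0.037,-0.031,-0.08],
])

```text
t: 2.1
tcp_pos: [0.4652, -0.154, 0.2331]
tool_rot: [-0.008, 0.972, 0.018, 0.234]
force: [0.3, -0.1, 0.4]
finger_gap: 0.539
gripper_force: 0.0
```

Run:
```python
from h import *
p,R,a=st();print(p,R.as_matrix().round(3).tolist(),a["finger_gap"],a["t"],a["q"].round(2) if hasattr(a["q"],"round") else a["q"])
rows(p,R,VU+.117*VA,RR,8,-.08)
```

```text
[ 0.46515929 -0.15403099  0.2331086 ] [[-0.89, -0.024, 0.454], [-0.007, 0.999, 0.038], [-0.455, 0.031, -0.89]] 0.5391710669835975 2.1 [-0.77  0.24  2.07  0.65  0.61 -2.85]
[0.007, -0.0141, 0.011, -0.0011, -0.0171, -0.0092, -0.08]
[0.0073, -0.014, 0.0109, -0.0011, -0.0171, -0.0092, -0.08]
[0.0076, -0.0139, 0.0107, -0.0011, -0.0171, -0.0092, -0.08]
[0.0079, -0.0139, 0.0106, -0.0011, -0.0171, -0.0092, -0.08]
[0.0082, -0.0138, 0.0104, -0.0011, -0.0171, -0.0092, -0.08]
[0.0085, -0.0138, 0.0103, -0.0011, -0.0171, -0.0092, -0.08]
[0.0088, -0.0137, 0.0101, -0.0011, -0.0171, -0.0092, -0.08]
[0.0091, -0.0136, 0.0099, -0.0011, -0.0171, -0.0092, -0.08]
```

Joint 6 is at its limit, so I'll use the equivalent grasp half a turn round.

>>> apply_moves([
  [0,0,0,0,0,0.185,-0.08],
  [0,0,0,0,0,0.185,-0.08],
  [0,0,0,0,0,0.185,-0.08],
  [0,0,0,0,0,0.185,-0.08],
  [0,0,0,0,0,0.185,-0.08],
  [0,0,0,0,0,0.185,-0.08],
  [0,0,0,0,0,0.185,-0.08],
  [0,0,0,0,0,0.185,-0.08],
])

```text
t: 3.1
tcp_pos: [0.4666, -0.1527, 0.2341]
tool_rot: [0.65, 0.723, 0.171, 0.162]
force: [-0.4, -1.1, 0.6]
finger_gap: 0.54
gripper_force: 0.0
```

>>> apply_moves([
  [0,0,0,0,0,0.185,-0.08],
  [0,0,0,0,0,0.185,-0.08],
  [0,0,0,0,0,0.185,-0.08],
  [0,0,0,0,0,0.185,-0.08],
  [0,0,0,0,0,0.185,-0.08],
  [0,0,0,0,0,0.185,-0.08],
  [0,0,0,0,0,0.185,-0.08],
  [0,0,0,0,0,0.185,-0.08],
])

```text
t: 4.1
tcp_pos: [0.4666, -0.1528, 0.2341]
tool_rot: [0.967, 0.096, 0.236, 0.004]
force: [0.3, -1.2, 0.5]
finger_gap: 0.542
gripper_force: 0.0
```

Run:
```python
from h import *
RF=RR*Ro.from_euler('z',np.pi)
p,R,a=st();print(p,R.as_matrix().round(3).tolist(),a["finger_gap"],a["t"],np.round(a["q"],2))
rows(p,R,VU+.13*VA,RF,8,-.08)
```

```text
[ 0.4666056  -0.15275457  0.2340656 ] [[0.871, 0.183, 0.457], [0.187, -0.982, 0.037], [0.455, 0.053, -0.889]] 0.5423596772842623 4.1 [-0.76  0.24  2.07  0.65  0.6   0.11]
[-0.0099, 0.0127, 0.0094, -0.0003, 0.0169, 0.0134, -0.08]
[-0.0099, 0.0128, 0.0093, -0.0003, 0.0169, 0.0134, -0.08]
[-0.0098, 0.0129, 0.0091, -0.0003, 0.0169, 0.0134, -0.08]
[-0.0098, 0.013, 0.0089, -0.0003, 0.0169, 0.0134, -0.08]
[-0.0098, 0.0132, 0.0088, -0.0003, 0.0169, 0.0134, -0.08]
[-0.0098, 0.0133, 0.0086, -0.0003, 0.0169, 0.0134, -0.08]
[-0.0097, 0.0134, 0.0084, -0.0003, 0.0169, 0.0134, -0.08]
[-0.0097, 0.0136, 0.0083, -0.0003, 0.0169, 0.0134, -0.08]
```

>>> apply_moves([
  [-0.01,0.013,0.009,0,0.017,0.013,-0.08],
  [-0.01,0.013,0.009,0,0.017,0.013,-0.08],
  [-0.01,0.013,0.009,0,0.017,0.013,-0.08],
  [-0.01,0.013,0.009,0,0.017,0.013,-0.08],
  [-0.01,0.013,0.009,0,0.017,0.013,-0.08],
  [-0.01,0.013,0.009,0,0.017,0.014,-0.08],
  [-0.01,0.013,0.008,0,0.017,0.014,-0.08],
  [-0.01,0.013,0.008,0,0.017,0.014,-0.08],
])

```text
t: 5.1
tcp_pos: [0.4499, -0.2646, 0.1363]
tool_rot: [0.952, 0.047, 0.301, -0.014]
force: [0.4, -0.4, -0.0]
finger_gap: 0.539
gripper_force: 0.0
```

Run:
```python
from h import *
RF=RR*Ro.from_euler('z',np.pi)
p,R,a=st();print(p,R.as_matrix().round(3).tolist(),a["finger_gap"],a["t"],np.round(a["q"],2))
print("local err",R.inv().apply(VU+.117*VA-p),(R.inv()*RF).as_rotvec())
rows(p,R,VU+.117*VA,RF,2,-.08)
s=snapshot("scene");t=snapshot("top")
c=lambda im,r:cv2.resize(im[r[1]:r[3],r[0]:r[2],::-1],(400,400),interpolation=cv2.INTER_CUBIC)
cv2.imwrite("pics/c1.png",np.hstack([c(s,(140,170,240,270)),c(t,(290,200,390,300))]))
```

```text
[ 0.44986472 -0.26461213  0.13633472] [[0.814, 0.097, 0.572], [0.08, -0.995, 0.055], [0.575, 0.001, -0.818]] 0.5388848698635711 5.1 [-1.07  0.54  2.12  1.25  0.59 -0.71]
local err [ 0.00082797 -0.00036653  0.01339927] [-0.00264898 -0.00157853  0.00529333]
[0.0004, -0.0002, 0.0067, -0.0013, -0.0008, 0.0026, -0.08]
[0.0004, -0.0002, 0.0067, -0.0013, -0.0008, 0.0026, -0.08]
```

View pics/c1.png

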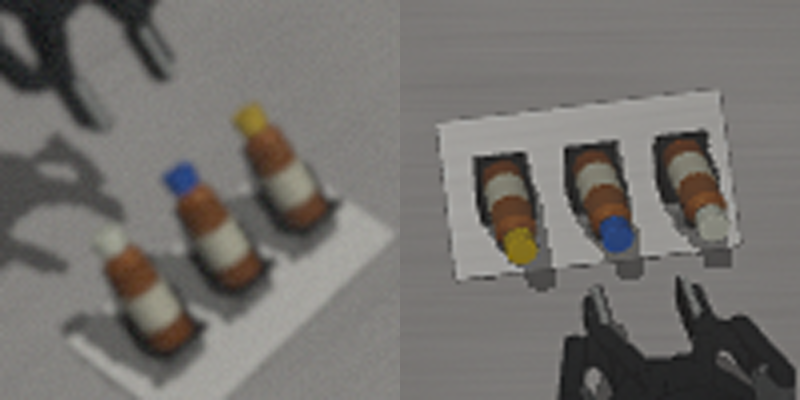

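The gripper is lined up behind the blue vial. In the top crop its finger tips are at (597,290) and (682,283) and the cap at (617,235). I'll check this against projections.

Run:
```python
from h import *
p,R,a=st()
for n,o,k in(("scene",(140,170),0),("top",(290,200),400)):
    f=lambda X:((proj(n,X)-o)*4+[k,0]).round(0).tolist()
    print(n,"tcp",f(p),"tips",f(p+R.apply([0,.023,-.005])),f(p+R.apply([0,-.023,-.005])),"cap",f(VU+.077*VA),"under",f(VU),"captop",f(VU+.084*VA))
    im=snapshot(n); print(blobs(im,(105,120,40),(130,255,255),(140,185,385,280),10))
    print(proj(n,VU+.077*VA))
```

```text
scene tcp [134.0, 110.0] tips [103.0, 125.0] [157.0, 81.0] cap [182.0, 176.0] under [243.0, 271.0] captop [176.0, 168.0]
[([185.03, 214.33], [182, 212, 7, 6, 30])]
[185.40303775 214.10159232]
top tcp [636.0, 288.0] tips [675.0, 289.0] [600.0, 298.0] cap [615.0, 235.0] under [591.0, 167.0] captop [617.0, 241.0]
[([343.65, 258.11], [340, 254, 8, 9, 57])]
[343.74139626 258.65457258]
```

The projections agree within a pixel. Advancing along the vial axis.

>>> apply_moves([
  [0.0008,-0.0004,0.012,-0.002,-0.001,0.005,-0.08],
  [0,0,0.012,0,0,0,-0.08],
  [0,0,0.012,0,0,0,-0.08],
  [0,0,0.012,0,0,0,-0.08],
  [0,0,0.012,0,0,0,-0.08],
  [0,0,0.012,0,0,0,-0.08],
  [0,0,0.012,0,0,0,-0.08],
  [0,0,0.012,0,0,0,-0.08],
])

```text
t: 6.3
tcp_pos: [0.5061, -0.2577, 0.0594]
tool_rot: [0.952, 0.045, 0.301, -0.014]
force: [-31.5, -8.9, 45.8]
finger_gap: 0.54
gripper_force: 26.9
```

Run:
```python
from h import *
RF=RR*Ro.from_euler('z',np.pi)
p,R,a=st();print(p,a["force"],a["finger_gap"])
print("local err",R.inv().apply(VU+.032*VA-p),(R.inv()*RF).as_rotvec())
```

```text
[ 0.50608852 -0.25770852  0.05936106] [-31.54354689  -8.91061241  45.82279036] 0.5397402500367873
local err [-0.00139029  0.00132322  0.00286953] [-0.00102164 -0.00124622  0.00240897]
```

>>> apply_moves([
  [0,0,-0.006,0,0,0,-0.08],
  [0,0,0,0,0,0,-0.08],
])

```text
t: 6.55
tcp_pos: [0.5022, -0.2585, 0.0642]
tool_rot: [0.953, 0.045, 0.301, -0.014]
force: [0.2, 0.1, 0.5]
finger_gap: 0.542
gripper_force: 0.0
```

Run:
```python
from h import *
RF=RR*Ro.from_euler('z',np.pi)
p,R,a=st();print(p,a["force"],a["ft_torque"],a["finger_gap"],a["gripper_force"])
print("local err",R.inv().apply(VU+.032*VA-p),(R.inv()*RF).as_rotvec())
s=snapshot("scene");t=snapshot("top")
c=lambda im,r:cv2.resize(im[r[1]:r[3],r[0]:r[2],::-1],(400,400),interpolation=cv2.INTER_CUBIC)
cv2.imwrite("pics/c2.png",np.hstack([c(s,(150,180,230,260)),c(t,(295,205,375,285))]))
```

```text
[ 0.50221921 -0.25854617  0.06416042] [0.22920195 0.14761302 0.5074955 ] [-0.00657564  0.2248077   0.03745805] 0.5424421253845693 0.0
local err [-0.00092457  0.00084672  0.00905696] [-0.00051314 -0.00066307  0.00158312]
```

View pics/c2.png

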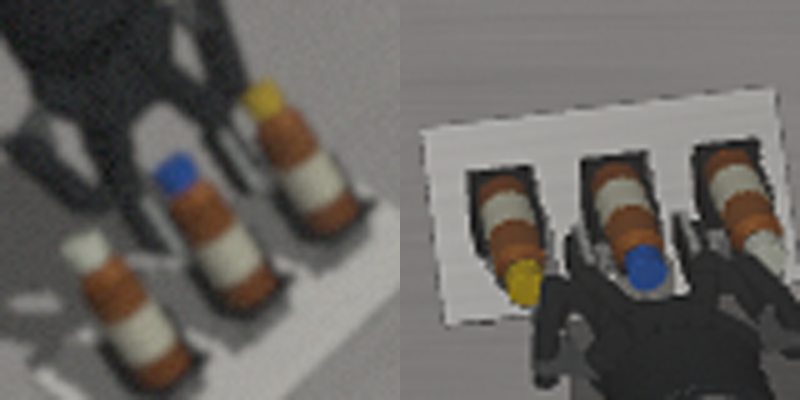

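At this opening the gripper's outer links, at about (550,285) in the top crop, sit right over the neighbouring caps, which explains the axial contact. The yellow and white caps haven't moved. I'll narrow the jaw, go on a little way, and close.

>>> apply_moves([
  [0,0,0,0,0,0,0.12],
  [-0.0008,0.0008,0,0,0,0,0.12],
  [0,0,0.002,0,0,0,0.12],
  [0,0,0.002,0,0,0,0.12],
  [0,0,0,0,0,0,0.12],
])

```text
t: 7.28
tcp_pos: [0.5038, -0.2594, 0.0597]
tool_rot: [0.953, 0.044, 0.3, -0.014]
force: [0.1, 0.2, -0.3]
finger_gap: 0.443
gripper_force: 0.0
```

>>> apply_moves([
  [0,0,0.002,0,0,0,0.12],
  [0,0,0.001,0,0,0,0.12],
  [0,0,0,0,0,0,0.12],
])

```text
t: 7.65
tcp_pos: [0.5055, -0.2592, 0.0574]
tool_rot: [0.953, 0.044, 0.301, -0.014]
force: [-0.2, 0.3, -0.8]
finger_gap: 0.442
gripper_force: 0.0
```

Clear, with the TCP about 33 mm up the vial axis. Closing.

>>> apply_moves([
  [0,0,0,0,0,0,0.3],
  [0,0,0,0,0,0,0.6],
  [0,0,0,0,0,0,1],
  [0,0,0,0,0,0,1],
  [0,0,0,0,0,0,1],
  [0,0,0,0,0,0,1],
], force=40)

```text
t: 8.4
tcp_pos: [0.5054, -0.2593, 0.0576]
tool_rot: [0.953, 0.044, 0.301, -0.014]
force: [-1.9, 0.5, 4.0]
finger_gap: 0.315
gripper_force: 39.4
```

>>> apply_moves([
  [0,0,-0.004,0,0,0,1],
  [0,0,-0.006,0,0,0,1],
  [0,0,-0.01,0,0,0,1],
  [0,0,-0.01,0,0,0,1],
  [0,0,-0.01,0,0,0,1],
  [0,0,-0.01,0,0,0,1],
  [0,0,-0.01,0,0,0,1],
  [0,0,-0.01,0,0,0,1],
])

```text
t: 9.4
tcp_pos: [0.465, -0.2631, 0.1154]
tool_rot: [0.953, 0.044, 0.3, -0.014]
force: [0.2, 0.4, 0.2]
finger_gap: 0.31
gripper_force: 39.4
```

The vial is gripped, at an opening of 26–27 mm, and free of the rack. Next I'll raise it upright, and measure the holder centre better for the transfer.

Run:
```python
from h import *
p,R,a=st();print(p,np.round(a["q"],2))
y=np.radians(-74.5);RD=Rz([0,0,-1],[np.cos(y),np.sin(y),0])
v=[.47,-.17,.22];M=Slerp([0,1],Ro.concatenate([R,RD]))([.7])[0]
rows(p,R,v,M,8,1);print();rows(v,M,[.5,.2,.17],RD,8,1)
# holder: screws + ring in both original views
s=cv2.imread("pics/s0.png");t=cv2.imread("pics/t0.png")
c=lambda im,r:cv2.resize(im[r[1]:r[3],r[0]:r[2]],(400,400),interpolation=cv2.INTER_CUBIC)
cv2.imwrite("pics/c3.png",np.hstack([c(s,(290,127,340,177)),c(t,(145,225,195,275))]))
C=np.array([.5125,.198]);h=np.radians(15.5)
for n,o,k in(("scene",(290,127),0),("top",(145,225),400)):
    f=lambda X:((proj(n,X)-o)*8+[k,0]).round(0).tolist()
    u=np.array([np.cos(h),np.sin(h)])
    print(n,"rimctr",f([*C,.04]),"collarctr",f([*C,.031]),"floor",f([*C,.012]),"back in rim",f([*(C+.016*u),.04]),"dx1cm",f([C[0]+.01,C[1],.04]),"dy",f([C[0],C[1]+.01,.04]))
```

```text
[ 0.46502515 -0.26307608  0.11538529] [-1.03  0.59  2.11  1.34  0.56 -0.77]
[0.0089, -0.0115, -0.0097, 0.0048, -0.0533, -0.0151, 1]
[0.0085, -0.0114, -0.0101, 0.0048, -0.0533, -0.0151, 1]
[0.0082, -0.0114, -0.0105, 0.0048, -0.0533, -0.0151, 1]
[0.0078, -0.0113, -0.0109, 0.0048, -0.0533, -0.0151, 1]
[0.0073, -0.0112, -0.0113, 0.0048, -0.0533, -0.0151, 1]
[0.0069, -0.0112, -0.0116, 0.0048, -0.0533, -0.0151, 1]
[0.0064, -0.0111, -0.0119, 0.0048, -0.0533, -0.0151, 1]
[0.006, -0.0111, -0.0122, 0.0048, -0.0533, -0.0151, 1]

[0.0124, -0.0444, 0.0081, 0.002, -0.0229, -0.0065, 1]
[0.0128, -0.0443, 0.0079, 0.002, -0.0229, -0.0065, 1]
[0.0133, -0.0442, 0.0077, 0.002, -0.0229, -0.0065, 1]
[0.0138, -0.0441, 0.0075, 0.002, -0.0229, -0.0065, 1]
[0.0142, -0.044, 0.0073, 0.002, -0.0229, -0.0065, 1]
[0.0147, -0.0439, 0.007, 0.002, -0.0229, -0.0065, 1]
[0.0151, -0.0438, 0.0068, 0.002, -0.0229, -0.0065, 1]
[0.0155, -0.0437, 0.0065, 0.002, -0.0229, -0.0065, 1]
scene rimctr [199.0, 137.0] collarctr [198.0, 155.0] floor [195.0, 191.0] back in rim [238.0, 152.0] dx1cm [220.0, 150.0] dy [217.0, 124.0]
top rimctr [586.0, 201.0] collarctr [593.0, 201.0] floor [606.0, 200.0] back in rim [573.0, 155.0] dx1cm [586.0, 171.0] dy [556.0, 202.0]
```

View pics/c3.png

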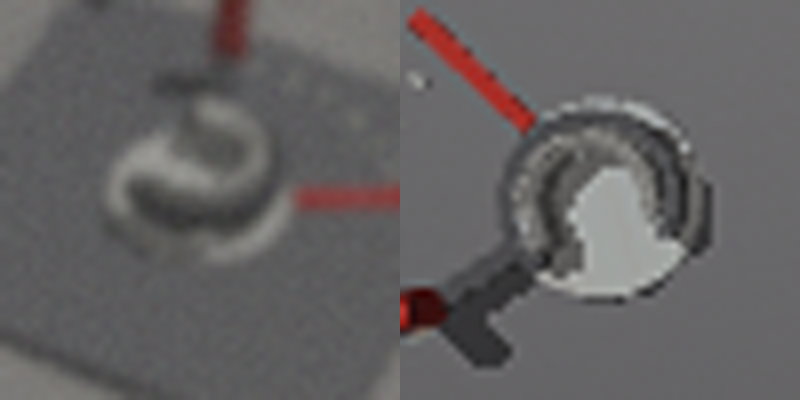

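The holder's floor disc, collar ring and rim all sit within a pixel of my projected centre, so I'll take the centre as (0.513, 0.198) with yaw 15.5°. Moving the vial over.

>>> apply_moves([
  [0.009,-0.011,-0.01,0.005,-0.053,-0.015,1],
  [0.009,-0.011,-0.01,0.005,-0.053,-0.015,1],
  [0.008,-0.011,-0.01,0.005,-0.053,-0.015,1],
  [0.008,-0.011,-0.011,0.005,-0.053,-0.015,1],
  [0.007,-0.011,-0.011,0.005,-0.053,-0.015,1],
  [0.007,-0.011,-0.012,0.005,-0.053,-0.015,1],
  [0.006,-0.011,-0.012,0.005,-0.053,-0.015,1],
  [0.006,-0.011,-0.012,0.005,-0.053,-0.015,1],
])

```text
t: 10.4
tcp_pos: [0.4698, -0.1719, 0.2201]
tool_rot: [0.99, 0.109, 0.091, -0.005]
force: [0.6, 0.3, -0.7]
finger_gap: 0.314
gripper_force: 39.4
```

>>> apply_moves([
  [0.012,-0.044,0.008,0.002,-0.023,-0.006,1],
  [0.013,-0.044,0.008,0.002,-0.023,-0.006,1],
  [0.013,-0.044,0.008,0.002,-0.023,-0.006,1],
  [0.014,-0.044,0.007,0.002,-0.023,-0.006,1],
  [0.014,-0.044,0.007,0.002,-0.023,-0.006,1],
  [0.015,-0.044,0.007,0.002,-0.023,-0.006,1],
  [0.015,-0.044,0.006,0.002,-0.023,-0.006,1],
  [0.015,-0.044,0.006,0.002,-0.023,-0.006,1],
])

```text
t: 11.4
tcp_pos: [0.5, 0.1981, 0.1723]
tool_rot: [0.991, 0.133, 0.0, -0.0]
force: [1.1, 0.6, -0.7]
finger_gap: 0.313
gripper_force: 39.4
```

```bash
cat >> h.py <<'E'
yh=np.radians(-74.5);RD=Rz([0,0,-1],[np.cos(yh),np.sin(yh),0])
def go(X,Rt,n,jaw):
    p,R,a=st();print(p.round(4),"q",np.round(a["q"],2),"tilt",(R.inv()*Rt).as_rotvec().round(4),"gap",round(a["finger_gap"],3),"F",np.round(a["force"],1),"t",a["t"]);rows(p,R,X,Rt,n,jaw)
E
python3 - <<'E'
from h import *
go([.513,.198,.105],RD,8,1)
E
```

```text
[0.5    0.1981 0.1723] q [0.17 0.49 1.71 0.   0.94 1.47] tilt [-0.0009 -0.0004 -0.0038] gap 0.313 F [ 1.1  0.6 -0.7] t 11.4
[0.0016, 0.0004, 0.0084, -0.0001, -0.0001, -0.0005, 1]
[0.0016, 0.0004, 0.0084, -0.0001, -0.0001, -0.0005, 1]
[0.0016, 0.0004, 0.0084, -0.0001, -0.0001, -0.0005, 1]
[0.0016, 0.0004, 0.0084, -0.0001, -0.0001, -0.0005, 1]
[0.0016, 0.0004, 0.0084, -0.0001, -0.0001, -0.0005, 1]
[0.0016, 0.0004, 0.0084, -0.0001, -0.0001, -0.0005, 1]
[0.0016, 0.0004, 0.0084, -0.0001, -0.0001, -0.0005, 1]
[0.0016, 0.0004, 0.0084, -0.0001, -0.0001, -0.0005, 1]
```

>>> apply_moves([
  [0.0016,0.0004,0.0084,0,0,0,1],
  [0.0016,0.0004,0.0084,0,0,0,1],
  [0.0016,0.0004,0.0084,0,0,0,1],
  [0.0016,0.0004,0.0084,0,0,0,1],
  [0.0016,0.0004,0.0084,0,0,-0.001,1],
  [0.0016,0.0004,0.0084,0,0,-0.001,1],
  [0.0016,0.0004,0.0084,0,0,-0.001,1],
  [0.0016,0.0004,0.0084,-0.001,0,-0.001,1],
])

```text
t: 12.4
tcp_pos: [0.5139, 0.1975, 0.1045]
tool_rot: [0.991, 0.135, 0.001, -0.001]
force: [0.2, 1.1, -0.8]
finger_gap: 0.315
gripper_force: 39.5
```

Run:
```python
from h import *
go([.513,.198,.075],RD,4,1)
s=snapshot("scene");t=snapshot("top");p,R,a=st()
c=lambda im,r:cv2.resize(im[r[1]:r[3],r[0]:r[2],::-1],(400,400),interpolation=cv2.INTER_CUBIC)
cv2.imwrite("pics/c4.png",np.hstack([c(s,(290,112,340,162)),c(t,(135,225,185,275))]))
u=p+R.apply([0,0,.0337]);ax=-R.as_matrix()[:,2];print(u,ax)
for n,o,k in(("scene",(290,112),0),("top",(135,225),400)):
    f=lambda X:((proj(n,X)-o)*8+[k,0]).round(0).tolist()
    print(n,"under",f(u),"cap",f(u+.077*ax),"rim",f([.513,.198,.04]),"tcp",f(p))
    im=snapshot(n);print(blobs(im,(105,120,40),(130,255,255),(100,100,350,290),6),proj(n,u+.077*ax))
```

```text
[0.5139 0.1975 0.1045] q [0.16 0.61 1.73 0.   0.8  1.46] tilt [-0.0008 -0.0018  0.0006] gap 0.315 F [ 0.2  1.1 -0.8] t 12.4
[-0.0002, -0.0002, 0.0074, -0.0002, -0.0004, 0.0002, 1]
[-0.0002, -0.0002, 0.0074, -0.0002, -0.0004, 0.0002, 1]
[-0.0002, -0.0002, 0.0074, -0.0002, -0.0004, 0.0002, 1]
[-0.0002, -0.0002, 0.0074, -0.0002, -0.0004, 0.0002, 1]
[0.51326618 0.19750152 0.07032513] [ 2.81814261e-04 -9.81847905e-04  9.99999478e-01]
scene under [205.0, 198.0] cap [219.0, 36.0] rim [200.0, 258.0] tcp [211.0, 129.0]
[] [317.39258958 116.5210175 ]
top under [645.0, 200.0] cap [581.0, 202.0] rim [666.0, 199.0] tcp [618.0, 201.0]
[([214.0, 165.0], [205, 165, 19, 1, 19])] [157.59521816 250.28229042]
```

View pics/c4.png

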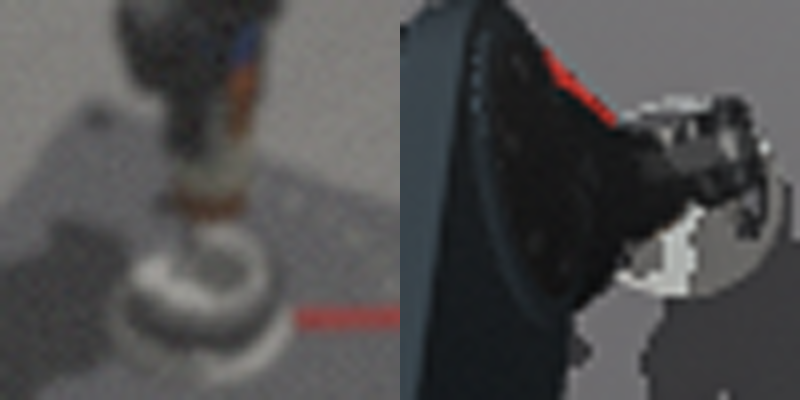

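The scene view shows the vial hanging upright over the cradle. Its underside is centred at about x=208 against 205 predicted, and the cradle rim is at about 203. Lowering it.

>>> apply_moves([
  [-0.0003,-0.0002,0.007,0,-0.001,0,1],
  [-0.0003,-0.0002,0.007,0,-0.001,0,1],
  [-0.0002,-0.0002,0.007,-0.001,0,0,1],
  [0,0,0.006,0,0,0,1],
  [0,0,0,0,0,0,1],
])

```text
t: 13.22
tcp_pos: [0.5124, 0.1978, 0.0774]
tool_rot: [0.991, 0.135, -0.001, 0.0]
force: [-0.5, -0.0, -0.1]
finger_gap: 0.312
gripper_force: 39.5
```

Run:
```python
from h import *
go([.513,.198,.0475],RD,8,1)
```

```text
[0.5124 0.1978 0.0774] q [ 0.17  0.66  1.75 -0.    0.74  1.46] tilt [0.     0.0016 0.0006] gap 0.312 F [-0.5 -0.  -0.1] t 13.225
[0.0001, -0.0, 0.0037, 0.0, 0.0002, 0.0001, 1]
[0.0001, -0.0, 0.0037, 0.0, 0.0002, 0.0001, 1]
[0.0001, -0.0, 0.0037, 0.0, 0.0002, 0.0001, 1]
[0.0001, -0.0, 0.0037, 0.0, 0.0002, 0.0001, 1]
[0.0001, -0.0, 0.0037, 0.0, 0.0002, 0.0001, 1]
[0.0001, -0.0, 0.0037, 0.0, 0.0002, 0.0001, 1]
[0.0001, -0.0, 0.0037, 0.0, 0.0002, 0.0001, 1]
[0.0001, -0.0, 0.0037, 0.0, 0.0002, 0.0001, 1]
```

>>> apply_moves([
  [0.0003,0,0.003,0,0.001,0,1],
  [0,0,0.003,0,0,0,1],
  [0,0,0.003,0,0,0,1],
  [0,0,0.003,0,0,0,1],
  [0,0,0,0,0,0,1],
])

```text
t: 13.85
tcp_pos: [0.5129, 0.1979, 0.0658]
tool_rot: [0.991, 0.135, 0.0, 0.0]
force: [0.3, -0.7, 0.3]
finger_gap: 0.313
gripper_force: 39.5
```

>>> apply_moves([
  [0,0,0.003,0,0,0,1],
  [0,0,0.003,0,0,0,1],
  [0,0,0.003,0,0,0,1],
  [0,0,0.003,0,0,0,1],
  [0,0,0.003,0,0,0,1],
  [0,0,0,0,0,0,1],
])

```text
t: 14.6
tcp_pos: [0.5129, 0.1979, 0.0508]
tool_rot: [0.991, 0.135, 0.0, 0.0]
force: [-0.6, 0.3, -0.6]
finger_gap: 0.32
gripper_force: 39.5
```

>>> apply_moves([
  [0,0,0.002,0,0,0,1],
  [0,0,0.001,0,0,0,1],
  [0,0,0.001,0,0,0,1],
  [0,0,0,0,0,0,1],
])

```text
t: 15.1
tcp_pos: [0.5131, 0.198, 0.047]
tool_rot: [0.991, 0.135, 0.0, 0.0]
force: [0.7, -0.9, -0.5]
finger_gap: 0.315
gripper_force: 39.5
```

>>> apply_moves([
  [0,0,0.001,0,0,0,1],
  [0,0,0.0005,0,0,0,1],
  [0,0,0.0005,0,0,0,1],
  [0,0,0,0,0,0,1],
])

```text
t: 15.6
tcp_pos: [0.5134, 0.198, 0.0464]
tool_rot: [0.991, 0.135, 0.001, 0.0]
force: [-1.6, -0.7, 8.2]
finger_gap: 0.312
gripper_force: 40.5
```

It's on the floor, at 8 N and about the expected height. I'll ease off and release.

>>> apply_moves([
  [0,0,-0.0008,0,0,0,1],
  [0,0,0,0,0,0,0.35],
  [0,0,0,0,0,0,0.3],
  [0,0,0,0,0,0,0.2],
  [0,0,0,0,0,0,0.1],
  [0,0,0,0,0,0,0],
  [0,0,0,0,0,0,-0.1],
  [0,0,0,0,0,0,-0.1],
])

```text
t: 16.6
tcp_pos: [0.5131, 0.198, 0.0459]
tool_rot: [0.991, 0.135, 0.0, 0.0]
force: [0.2, -0.2, 0.2]
finger_gap: 0.55
gripper_force: 0.0
```

>>> apply_moves([
  [0,0,-0.01,0,0,0,-0.1],
  [0,0,-0.02,0,0,0,-0.1],
  [0,0,-0.03,0,0,0,-0.1],
  [0,0,-0.03,0,0,0,-0.1],
  [-0.06,0,-0.02,0,0,0,-0.1],
  [-0.06,0,0,0,0,0,-0.1],
  [0,0,0,0,0,0,-0.1],
])

```text
t: 17.48
tcp_pos: [0.3897, 0.165, 0.1555]
tool_rot: [0.991, 0.135, -0.005, 0.0]
force: [0.1, 0.2, -0.7]
finger_gap: 0.55
gripper_force: 0.0
```

Run:
```python
from h import *
p,R,a=st();print(p,np.round(a["q"],2),a["t"])
s=snapshot("scene");t=snapshot("top")
c=lambda im,r:cv2.resize(im[r[1]:r[3],r[0]:r[2],::-1],(400,400),interpolation=cv2.INTER_CUBIC)
cv2.imwrite("pics/c5.png",np.hstack([c(s,(285,110,345,170)),c(t,(125,220,185,280))]))
u=np.array([.513,.198,.012])
for n in("scene","top"):
    im=s if n=="scene" else t
    print(n,blobs(im,(105,120,40),(130,255,255),(130,100,350,290),6),"pred cap",proj(n,u+[0,0,.077]),"top",proj(n,u+[0,0,.084]))
    print("red",blobs(im,(0,130,60),(8,255,255),(120,100,360,290),4))
k=[.513+.066*np.cos(np.radians(119.4)),.198+.066*np.sin(np.radians(119.4)),.0685]
print(proj("top",k),proj("scene",k))
```

```text
[0.38973256 0.1649621  0.15552148] [ 0.14  0.4   1.99 -0.    0.76  1.43] 17.475
scene [([316.25, 131.21], [314, 129, 6, 6, 24])] pred cap [316.11538515 131.89555782] top [316.27129895 130.08370688]
red [([319.0, 123.2], [318, 122, 3, 4, 10]), ([340.0, 151.0], [337, 151, 7, 1, 7]), ([123.49, 272.99], [120, 265, 10, 16, 90])]
top [([214.0, 165.0], [205, 165, 19, 1, 19]), ([162.8, 249.17], [159, 246, 9, 8, 54])] pred cap [163.56247626 250.13595776] top [162.8532373  250.16700509]
red [([153.53, 233.34], [146, 226, 16, 16, 53]), ([143.67, 263.5], [141, 261, 8, 6, 24])]
[143.20470815 263.134906  ] [320.26895769 122.45461709]
```

View pics/c5.png

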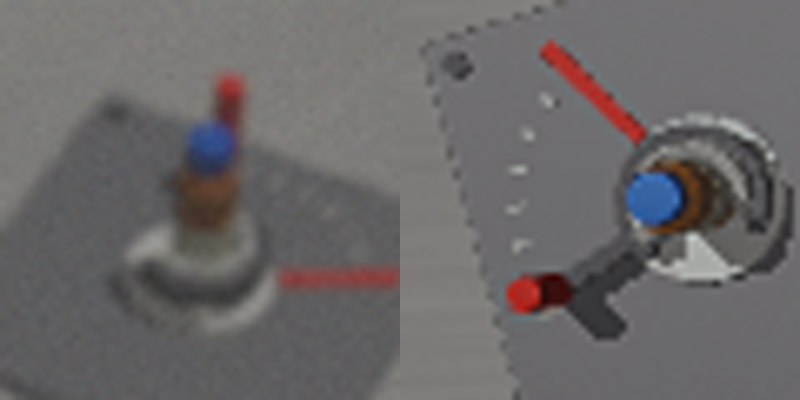

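The vial stands home: cap at scene (316,131) and top (163,249), both as predicted. The knob is at top (143,263), world (0.480, 0.2555). Going to the knob.

Run:
```python
from h import *
y=np.radians(-7);RK=Rz([0,0,-1],[np.cos(y),np.sin(y),0])
go([.480,.2555,.12],RK,8,-.1)
```

```text
[0.3982 0.166  0.1564] q [ 0.13  0.4   1.98 -0.    0.76  1.43] tilt [ 0.002  -0.0022 -1.1776] gap 0.552 F [ 0.4 -0.3 -0.1] t 17.575
[0.0128, -0.008, 0.0046, 0.0003, -0.0003, -0.1472, -0.1]
[0.0139, -0.0061, 0.0046, 0.0003, -0.0003, -0.1472, -0.1]
[0.0146, -0.004, 0.0046, 0.0003, -0.0003, -0.1472, -0.1]
[0.015, -0.0018, 0.0046, 0.0003, -0.0003, -0.1472, -0.1]
[0.0151, 0.0004, 0.0046, 0.0003, -0.0003, -0.1472, -0.1]
[0.0149, 0.0027, 0.0046, 0.0003, -0.0003, -0.1472, -0.1]
[0.0144, 0.0048, 0.0046, 0.0003, -0.0003, -0.1472, -0.1]
[0.0135, 0.0069, 0.0046, 0.0003, -0.0003, -0.1472, -0.1]
```

>>> apply_moves([
  [0.013,-0.008,0.004,0,0,-0.147,-0.1],
  [0.014,-0.006,0.004,0,0,-0.147,-0.1],
  [0.015,-0.004,0.004,0,0,-0.147,-0.1],
  [0.015,-0.002,0.004,0,0,-0.147,-0.1],
  [0.015,0,0.004,0,0,-0.147,-0.1],
  [0.015,0.003,0.004,0,0,-0.147,-0.1],
  [0.014,0.005,0.004,0,0,-0.147,-0.1],
  [0.014,0.007,0.004,0,0,-0.147,-0.1],
])

```text
t: 18.58
tcp_pos: [0.4833, 0.257, 0.1237]
tool_rot: [0.748, 0.664, 0.002, 0.001]
force: [0.0, 0.0, -0.2]
finger_gap: 0.549
gripper_force: 0.0
```

Run:
```python
from h import *
y=np.radians(-7);RK=Rz([0,0,-1],[np.cos(y),np.sin(y),0])
go([.480,.2555,.045],RK,8,-.1)
```

```text
[0.4833 0.257  0.1237] q [ 0.28  0.58  1.73 -0.    0.83  0.4 ] tilt [ 0.0035 -0.0013  0.0033] gap 0.549 F [ 0.   0.  -0.2] t 18.575
[-0.0002, -0.0004, 0.0098, 0.0004, -0.0002, 0.0004, -0.1]
[-0.0002, -0.0004, 0.0098, 0.0004, -0.0002, 0.0004, -0.1]
[-0.0002, -0.0004, 0.0098, 0.0004, -0.0002, 0.0004, -0.1]
[-0.0002, -0.0004, 0.0098, 0.0004, -0.0002, 0.0004, -0.1]
[-0.0002, -0.0004, 0.0098, 0.0004, -0.0002, 0.0004, -0.1]
[-0.0002, -0.0004, 0.0098, 0.0004, -0.0002, 0.0004, -0.1]
[-0.0002, -0.0004, 0.0098, 0.0004, -0.0002, 0.0004, -0.1]
[-0.0002, -0.0004, 0.0098, 0.0004, -0.0002, 0.0004, -0.1]
```

>>> apply_moves([
  [0,-0.001,0.01,0.002,0,0.003,-0.1],
  [0,0,0.01,0.002,-0.001,0,-0.1],
  [0,0,0.01,0,0,0,-0.1],
  [0,0,0.01,0,0,0,-0.1],
  [0,0,0.01,0,0,0,-0.1],
  [0,-0.001,0.01,0,0,0,-0.1],
  [0,0,0.01,0,0,0,-0.1],
  [0,0,0.008,0,0,0,-0.1],
], force=20)

```text
t: 19.58
tcp_pos: [0.4782, 0.2561, 0.0449]
tool_rot: [0.75, 0.661, -0.002, -0.001]
force: [-0.2, -0.4, 0.6]
finger_gap: 0.551
gripper_force: 0.0
```

>>> apply_moves([
  [0,0,0,0,0,0,0.2],
  [0,0,0,0,0,0,0.4],
  [0,0,0,0,0,0,0.6],
  [0,0,0,0,0,0,0.7],
  [0,0,0,0,0,0,0.8],
  [0,0,0,0,0,0,0.8],
], force=20)

```text
t: 20.32
tcp_pos: [0.4785, 0.2563, 0.046]
tool_rot: [0.75, 0.661, -0.001, -0.001]
force: [-0.1, 1.2, 3.7]
finger_gap: 0.154
gripper_force: 19.8
```

The knob is gripped. Now work out the arc.

Run:
```python
from h import *
p,R,a=st();C=np.array([.513,.198]);d=p[:2]-C;a0=np.degrees(np.arctan2(d[1],d[0]));r0=np.linalg.norm(d);print(p,a0,r0)
P=p.copy();n=16
for i in range(1,n+1):
    an=np.radians(a0+(45.5-a0)*i/n);r=r0+(.066-r0)*i/n;Q=np.array([*(C+r*np.array([np.cos(an),np.sin(an)])),p[2]])
    print(np.round(R.inv().apply(Q-P),4).tolist(),Q[:2].round(4));P=Q
```

```text
[0.47852142 0.25630403 0.04598945] 120.59831093631162 0.06773575230613918
[0.0031, 0.0046, -0.0] [0.4835 0.2588]
[0.0027, 0.0048, -0.0] [0.4886 0.2609]
[0.0023, 0.005, -0.0] [0.4938 0.2626]
[0.0019, 0.0052, -0.0] [0.4992 0.2639]
[0.0015, 0.0053, -0.0] [0.5047 0.2647]
[0.001, 0.0054, -0.0] [0.5101 0.265 ]
[0.0006, 0.0055, -0.0] [0.5156 0.2649]
[0.0001, 0.0055, -0.0] [0.5211 0.2644]
[-0.0003, 0.0055, -0.0] [0.5265 0.2634]
[-0.0007, 0.0054, -0.0] [0.5317 0.262 ]
[-0.0012, 0.0053, -0.0] [0.5369 0.2601]
[-0.0016, 0.0052, -0.0] [0.5418 0.2578]
[-0.002, 0.005, -0.0] [0.5466 0.2552]
[-0.0024, 0.0049, -0.0] [0.5511 0.2522]
[-0.0028, 0.0046, -0.0] [0.5553 0.2488]
[-0.0032, 0.0044, -0.0] [0.5593 0.2451]
```

>>> apply_moves([
  [0.003,0.0046,0,0,0,0,0.8],
  [0.0027,0.0048,0,0,0,0,0.8],
  [0.0023,0.005,0,0,0,0,0.8],
  [0.0019,0.0052,0,0,0,0,0.8],
  [0.0015,0.0053,0,0,0,0,0.8],
  [0.001,0.0054,0,0,0,0,0.8],
  [0.0006,0.0055,0,0,0,0,0.8],
  [0.0001,0.0055,0,0,0,0,0.8],
])

```text
t: 21.32
tcp_pos: [0.5206, 0.2658, 0.0458]
tool_rot: [0.751, 0.66, -0.001, -0.002]
force: [-2.8, 5.8, 4.1]
finger_gap: 0.155
gripper_force: 20.1
```

>>> apply_moves([
  [-0.0003,0.0055,0,0,0,0,0.8],
  [-0.0007,0.0054,0,0,0,0,0.8],
  [-0.0012,0.0053,0,0,0,0,0.8],
  [-0.0016,0.0052,0,0,0,0,0.8],
  [-0.002,0.005,0,0,0,0,0.8],
  [-0.0024,0.0049,0,0,0,0,0.8],
  [-0.0028,0.0046,0,0,0,0,0.8],
  [-0.0032,0.0044,0,0,0,0,0.8],
])

```text
t: 22.32
tcp_pos: [0.5594, 0.2444, 0.0456]
tool_rot: [0.751, 0.661, -0.001, -0.001]
force: [-2.0, 3.2, 3.9]
finger_gap: 0.155
gripper_force: 20.2
```

>>> apply_moves([
  [0,0,0,0,0,0,0.8],
  [0,0,0,0,0,0,0.6],
  [0,0,0,0,0,0,0.4],
  [0,0,0,0,0,0,0.2],
  [0,0,0,0,0,0,0.2],
])

```text
t: 22.95
tcp_pos: [0.559, 0.2447, 0.0452]
tool_rot: [0.75, 0.661, -0.002, -0.001]
force: [0.7, 0.2, 0.2]
finger_gap: 0.402
gripper_force: 0.0
```

>>> apply_moves([
  [0,0,-0.01,0,0,0,0.2],
  [0,0,-0.03,0,0,0,0.2],
  [0,0,-0.04,0,0,0,0.2],
  [0,0,-0.04,0,0,0,0.2],
  [-0.03,-0.055,0,0,0,0,0.2],
  [-0.03,-0.055,0,0,0,0,0.2],
  [-0.055,-0.02,0,0,0,0,0.2],
  [-0.055,0,0,0,0,0,0.2],
])

```text
t: 23.95
tcp_pos: [0.407, 0.0923, 0.1668]
tool_rot: [0.749, 0.662, -0.001, -0.001]
force: [1.1, 0.0, -0.6]
finger_gap: 0.403
gripper_force: 0.0
```

Run:
```python
from h import *
p,R,a=st();print(p,a["t"])
s=snapshot("scene");t=snapshot("top")
c=lambda im,r:cv2.resize(im[r[1]:r[3],r[0]:r[2],::-1],(400,400),interpolation=cv2.INTER_CUBIC)
cv2.imwrite("pics/c6.png",np.hstack([c(s,(285,110,345,170)),c(t,(125,210,195,280))]))
for n in("scene","top"):
    im=s if n=="scene" else t
    print(n,blobs(im,(105,120,40),(130,255,255),(130,100,350,290),6),"red",blobs(im,(0,130,60),(8,255,255),(120,100,360,290),4))
    print("knob pred",[proj(n,[.513+.066*np.cos(q),.198+.066*np.sin(q),.0685]).round(1).tolist() for q in np.radians([38.5,45.5,52.5])])
```

```text
[0.40698825 0.09228646 0.16675717] 23.95
scene [([316.2, 131.52], [314, 129, 6, 6, 25])] red [([337.8, 140.75], [337, 136, 3, 12, 20]), ([341.0, 151.0], [339, 151, 5, 1, 5]), ([123.54, 273.28], [120, 265, 11, 16, 94])]
knob pred [[338.3, 138.7], [338.2, 136.8], [337.8, 134.9]]
top [([214.0, 165.0], [205, 165, 19, 1, 19]), ([162.87, 249.15], [159, 246, 9, 8, 55])] red [([148.49, 230.94], [145, 226, 9, 9, 49])]
knob pred [[149.8, 230.5], [147.5, 232.6], [145.4, 235.0]]
```

View pics/c6.png

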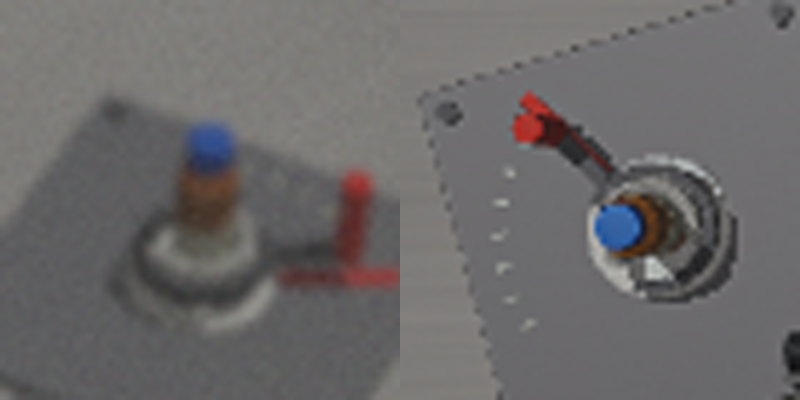

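The vial is still home, with its cap at (163,249). The knob top is at top-view (147.2,232.6) against (147.5,232.6) predicted for locked, and it stands over the red stripe. I'll let the arm settle, then hand in.

>>> apply_moves([
  [0,0,0,0,0,0,0.2],
  [0,0,0,0,0,0,0.2],
  [0,0,0,0,0,0,0.2],
  [0,0,0,0,0,0,0.2],
])

```text
t: 24.55
tcp_pos: [0.4094, 0.0935, 0.1658]
tool_rot: [0.75, 0.662, -0.001, -0.001]
force: [0.7, -1.0, -0.5]
finger_gap: 0.397
gripper_force: 0.0
```

```bash
python3 -c "
from station import *
print(sign_off())"
```

```text
the job is handed in; nothing more can be done
None
```

The blue-capped vial stands released and home in the cradle with the collar's lever over the red locked mark, and I handed the job in at about 24.6 s (no verdict came back); during the approach the gripper pressed at about 56 N, most likely on the neighbouring caps and over the 40 N limit if its body made the contact, though the caps did not visibly move.

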